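# Stow the probe-cleaning rods in the draining tray

### The job

Two probe-cleaning rods lie askew in the draining tray, one on each side of its centre rib. Without lifting them off the tray floor, slide each one over to lie flat along its own side of the rib and forward, nose first through its eyelet, until you feel it meet the stop hidden in the housing (how deep differs each time and from side to side), and press it there for a moment with about 15 N, never hard. Do the left rod first, then the right; leave both there and everything else standing where it is.

Things in the scene. Friction and masses are not known exactly. Their poses are not given: they have to be found in the camera images.
- tray: fixed white plastic draining tray, 380 (x) x 360 mm (y), open at its near (-x) edge, lips 6 mm high inside the other three. Origin: centre of its underside, on the bench; x along the centre rib from the robot's side to the eyelet plate, y to the left, z up. Floor top at z = 10 mm. A stowed rod has its origin at y = +20 or -20, z = 10 mm, its axis parallel to x
- rib_end (a point): top of the near end of the tray's centre rib, at x = -130 mm in the tray's frame. The rib is a straight steel bar 20 mm wide (y from -10 to +10 mm), 12 mm high above the tray floor, that runs from here to the eyelet housing's face at x = 94 mm
- housing: fixed closed steel housing across the far end of the rib, 90 mm deep (x), 84 mm wide, 40 mm high above the bench. Origin: middle of its near face at bench height, at x = 94, y = 0 mm in the tray's frame; axes as the tray's. Its 8 mm front plate has two eyelets. Inside, behind each, sits a depth stop that cannot be seen: a rod's nose meets it somewhere from 26 to 64 mm past the near face
- eye_left (a point): centre, on the near face, of the left (+y) eyelet: a round hole of 15.5 mm through the front plate, at y = 20, z = 20 mm in the housing's frame
- eye_right (a point): centre of the right (-y) eyelet, likewise, at y = -20 mm
- rod_a: probe-cleaning rod, lying on the tray: square grey grip 80 x 20 x 20 mm, then in line a round steel shaft 12 mm across, 70 mm long, its last 14 mm tapering to a 4 mm nose. About 0.16 kg. Origin: centre of the grip's underside; x towards the nose, z up: rear face at x = -40, shoulder at +40, nose at +110 mm, shaft axis at z = 10 mm. On either side of the rib.
- rod_b: the other rod, identical to rod_a in size and axes
- rod_a_nose (a point): rod_a's nose end, on the shaft's axis
- rod_b_nose (a point): rod_b's nose end, on the shaft's axis
- vial_a: capped vial, 22 mm across, 45 mm tall, standing in a far corner of the tray; a bystander, not to be disturbed. Origin: centre of its underside
- vial_b: another such vial, in the tray's other far corner; a bystander, not to be disturbed. Origin: centre of its underside
- jar: capped specimen jar, 48 mm across, 60 mm tall, on the bench to the right; a bystander, not to be disturbed. Origin: centre of its underside
- beaker: clear beaker, 80 mm across, 100 mm tall, to the left; a bystander, not to be disturbed. Origin: centre of its underside
- dishes: stack of clear round dishes, 84 mm across, 30 mm tall, right; a bystander, not to be disturbed. Origin: centre of its underside
- timer: white bench timer, 60 x 60 x 25 mm, left; a bystander, not to be disturbed. Origin: centre of its underside
Things that resemble listed ones, but are neither listed nor needed, are in the scene too. Leave any red look-alike of the rod_a alone. Leave any black look-alike of the rod_b alone.

How it is judged (in metres and radians):
On the way, in this order (a step that is already met when the one before it is completed fails the run):
1. the left rod, flat along the rib with its nose through its eyelet, is pressed against its stop in the housing with more than 6 N (((y of rod_a in the frame of tray between 0.017 and 0.023 m and x of rod_a_nose in the frame of tray above 0.118 m and z of rod_a in the frame of tray below 0.013 m and angle between the x axis of rod_a and the x axis of tray, either way round below 0.05 rad and angle between rod_a's own z axis and vertical below 0.05 rad and contact force between rod_a and housing above 6 N) or (y of rod_b in the frame of tray between 0.017 and 0.023 m and x of rod_b_nose in the frame of tray above 0.118 m and z of rod_b in the frame of tray below 0.013 m and angle between the x axis of rod_b and the x axis of tray, either way round below 0.05 rad and angle between rod_b's own z axis and vertical below 0.05 rad and contact force between rod_b and housing above 6 N))), for 0.1 s.
2. the right rod, flat along the rib with its nose through its eyelet, is pressed against its stop in the housing with more than 6 N (((y of rod_a in the frame of tray between -0.023 and -0.017 m and x of rod_a_nose in the frame of tray above 0.118 m and z of rod_a in the frame of tray below 0.013 m and angle between the x axis of rod_a and the x axis of tray, either way round below 0.05 rad and angle between rod_a's own z axis and vertical below 0.05 rad and contact force between rod_a and housing above 6 N) or (y of rod_b in the frame of tray between -0.023 and -0.017 m and x of rod_b_nose in the frame of tray above 0.118 m and z of rod_b in the frame of tray below 0.013 m and angle between the x axis of rod_b and the x axis of tray, either way round below 0.05 rad and angle between rod_b's own z axis and vertical below 0.05 rad and contact force between rod_b and housing above 6 N))), for 0.1 s.
At the end, for the whole second after the job is handed in: Both rods at rest, flat on the tray floor, one on each side of the rib, nose at least 24 mm through the eyelet: parallel to the rib within 0.05 rad, the grip against the rib within 3 mm ((((y of rod_a in the frame of tray between 0.017 and 0.023 m and x of rod_a_nose in the frame of tray above 0.118 m and z of rod_a in the frame of tray below 0.013 m and angle between the x axis of rod_a and the x axis of tray, either way round below 0.05 rad and angle between rod_a's own z axis and vertical below 0.05 rad and linear speed of rod_a below 0.01 m/s) and (y of rod_b in the frame of tray between -0.023 and -0.017 m and x of rod_b_nose in the frame of tray above 0.118 m and z of rod_b in the frame of tray below 0.013 m and angle between the x axis of rod_b and the x axis of tray, either way round below 0.05 rad and angle between rod_b's own z axis and vertical below 0.05 rad and linear speed of rod_b below 0.01 m/s)) or ((y of rod_a in the frame of tray between -0.023 and -0.017 m and x of rod_a_nose in the frame of tray above 0.118 m and z of rod_a in the frame of tray below 0.013 m and angle between the x axis of rod_a and the x axis of tray, either way round below 0.05 rad and angle between rod_a's own z axis and vertical below 0.05 rad and linear speed of rod_a below 0.01 m/s) and (y of rod_b in the frame of tray between 0.017 and 0.023 m and x of rod_b_nose in the frame of tray above 0.118 m and z of rod_b in the frame of tray below 0.013 m and angle between the x axis of rod_b and the x axis of tray, either way round below 0.05 rad and angle between rod_b's own z axis and vertical below 0.05 rad and linear speed of rod_b below 0.01 m/s)))); the robot touches nothing.
It fails at once if a rod is lifted more than 12 mm off the tray floor or tipped up by more than 0.35 rad (z of any of rod_a, rod_b in the frame of tray above 0.022 m or angle between any of rod_a, rod_b's own z axis and vertical above 0.35 rad).
It fails at once if a rod is pressed by the fingers with more than 45 N (contact force between the fingers and rod_a above 45 N or contact force between the fingers and rod_b above 45 N).
It fails at once if a bystander is moved by more than 25 mm or tipped over (distance of any of vial_a, vial_b, jar, beaker, dishes, timer from where it was at the start of the episode above 0.025 m or angle between any of vial_a, vial_b, jar, beaker, dishes, timer's own z axis and vertical above 0.5 rad).
It also fails if it takes over 72 s, if anything falls off the work surface, if the arm or the gripper's body presses on something with over 40 N, if the wrist force passes 120 N, or if a joint passes its speed limit or range.

### The arm

A 7-joint arm with a two-finger parallel gripper is mounted at the origin on the work surface. World frame = base frame: x ahead of the robot, y to its left, z up, the work surface at z = 0. Lengths are in mm, angles in rad, forces in N, time in s.
With the tool pointing down it reaches from about 350 to 900 mm from the base axis. Payload 8.1 kg.
Tool frame: the origin (TCP) lies midway between the tips of the shut fingers; the grasp point (between the pads) lies 19 mm behind it; z points along the fingers, y is the line along which they close (so a half turn about z gives the same grasp; the last joint's range is limited). The gripper opens to 85 mm and grips with 20 to 120 N. Pads are 22 mm wide; open, the fingers measure 114 mm over their backs; the gripper's body (76 mm by 85 mm) begins 54 mm behind the grasp point. The pads swing forward as they close: fully open they stand 13 mm farther back than shut.
Start: joints at [-1.346, 0.434, 0.025, 1.573, -0.012, 1.134, -0.075], TCP at [201.253, 591.725, 231.323] pointing down, gripper open.
Joint ranges: [-2.62, 2.62], [-0.44, 2.09], [-1.27, 1.32], [0.08, 2.57], [-1.32, 4.46], [0.12, 2], [-2.74, 2.74]. Speed limits (rad/s): [2.22, 2.22, 3.01, 3.01, 3.14, 3.14, 3.14].

### API

Orientations are given as a unit quaternion [w, x, y, z].
In Python, from station import sense, grab_frame, close_job gives the robot as it stands. The module is installed in compiled form; this text tells all that it offers.
- The arm moves only by the shell command python3 -m creep 'ROWS' [OPENING]. ROWS is JSON, a list of rows, each a list of 6 numbers: the shift along the tool's x, y, z in cm, then the turn, a rotation vector about the tool's x, y, z in rad. A call has 1 to 5 rows; each row is the pose to reach, as a shift and turn from the pose commanded when the call began, along the tool's axes at that moment; what a row does not reach only later rows make up. A row lasts 1/12 s, in which the tool goes at most 41.7 mm and 7.16 degrees, less where a joint would pass 70% of its speed; a pose out of reach is approached as far as the arm can. A call with a gripper value outside its range is refused whole. OPENING is the finger opening in cm, from 0 to 8.54, set as the call begins (- or left out, the last holds). The fingers move at their own pace and stop on an object; the grip force is fixed at half the most. Time passes only in rows, so rows that repeat a pose let the fingers close. It gives the time, the measured TCP pose, the force, the opening and the grip force at its end, in the units of the state.
- sense(): the state, without advancing time (a new reading comes with each control period).
- grab_frame(name): name is "side" or "top"; returns a dict with "color" (400x640x3 uint8, red, green, blue), "depth" (400x640 float32, mm along the optical axis (not along the pixel's ray), 0 where there is no reading), "vertical_fov" (degrees; the focal length in pixels is half the picture's height over the tangent of half this angle, whatever the lens; pixels are square), "cx", "cy" (the principal point, pixels), "k1" (the pictures are not rectified: a ray, as slopes to the right and down, at radius r is drawn at 1 + k1 r^2 times it, then the intrinsics apply), "eye" and "attitude" of the camera in the world. Camera axes: x right, y down, z forward; pixel columns grow to the right and rows downward; lengths in mm; the calibration is good to about 2 mm. A picture is of the moment at which its call begins.
- close_job(): hands the job in; it is judged then, once.
The state is a dict: "t": time; "joints": joint angles; "qvel": joint speeds; "effort": joint torques, N m; "position": TCP position; "eef_rot": TCP orientation; "force": force on the tool from outside, world axes, zero at the start; "ft_torque": the same for the moment, N m; "grip_width": finger opening in mm; "grasp_force": force on a finger pad.
Only numpy, scipy, OpenCV 4.12 (cv2) and the standard library are available. Lean on these libraries where they do the work, as an engineer would, in place of code of your own. Each camera call takes 0.05 s, during which the arm holds its last target. There are 200 camera calls.

## Working session

There is one attempt and no reset: what is moved stays moved. The work goes in short steps, Python scripts to look and compute and a shell command to move; the robot and the scene stay as the last step left them, time stands still between calls to the robot, and variables do not carry over. Pictures are saved under pics/ and viewed, at most 12 in all, crops included, and the job is handed in when it is done.

```bash
mkdir -p pics; cat > h.py <<'E'
import numpy as np, cv2
from station import sense, grab_frame
from scipy.spatial.transform import Rotation as R
def rot(q): return R.from_quat([q[1],q[2],q[3],q[0]])
def K(f):
    h,w=f['color'].shape[:2]; fl=h/2/np.tan(np.radians(f['vertical_fov'])/2)
    return fl
def att(f):
    a=np.array(f['attitude'])
    return rot(a).as_matrix() if a.size==4 else a
def ray(f,uv):
    fl=K(f); d=(np.atleast_2d(uv)-[f['cx'],f['cy']])/fl
    s=d.copy()
    for _ in range(20): s=d/(1+f['k1']*(s**2).sum(1,keepdims=True))
    return np.c_[s,np.ones(len(s))]@att(f).T
def plane(f,uv,z):
    r=ray(f,uv); e=np.array(f['eye']); t=(z-e[2])/r[:,2]
    return e+r*t[:,None]
def proj(f,p):
    c=(np.atleast_2d(p)-np.array(f['eye']))@att(f); s=c[:,:2]/c[:,2:]
    return s*(1+f['k1']*(s**2).sum(1,keepdims=True))*K(f)+[f['cx'],f['cy']]
def depthpts(f,uv):
    uv=np.atleast_2d(uv); s=(ray(f,uv)@att(f)); d=f['depth'][uv[:,1].astype(int),uv[:,0].astype(int)]
    return np.array(f['eye'])+(s*d[:,None])@att(f).T
E
python3 - <<'E'
from h import *
import pickle
for n in('top','side'):
    f=grab_frame(n); cv2.imwrite(f'pics/{n}0.png',f['color'][:,:,::-1]); pickle.dump(f,open(n+'.pkl','wb'))
    print(n,{k:v for k,v in f.items() if k not in('color','depth')})
print(sense())
E
```

```text
top {'vertical_fov': 42.32679275083034, 'cx': 313.3593216622799, 'cy': 202.85177607075815, 'k1': -0.09897552178330547, 'eye': array([ 368.98059744,   14.53847791, 1484.18601995]), 'attitude': array([ 0.03871411, -0.7025644 ,  0.70987722, -0.03128602])}
side {'vertical_fov': 44.09940215158518, 'cx': 325.46624483132797, 'cy': 199.99227935454363, 'k1': 0.04519334581388427, 'eye': array([ 219.10165211, -968.90241745,  597.22493949]), 'attitude': array([-0.51421513,  0.84289404, -0.14215464,  0.07003207])}
{'t': 0.1, 'joints': array([-1.34556536,  0.43515369,  0.02496493,  1.57399801, -0.011622  ,
        1.13405485, -0.07505976]), 'qvel': array([-1.55457190e-03, -8.40955588e-04, -6.68195995e-06, -1.29553557e-03,
        7.91687262e-04,  1.31280836e-04,  2.27835823e-03]), 'effort': array([ 3.06749760e-03, -6.71742797e+01,  1.02792431e+00, -3.16893733e+01,
        1.57604890e-02,  7.30464919e-03,  3.12911561e-05]), 'position': array([201.13172515, 591.25574663, 230.60725971]), 'eef_rot': array([-6.55621050e-05,  1.63197474e-01,  9.86593151e-01, -7.31480455e-04]), 'force': array([-0.08335249, -0.96237268, -0.68073332]), 'ft_torque': array([-0.03319118,  0.02523814,  0.05452758]), 'grasp_force': 0.0, 'grip_width': 85.37813093860093}
```

View pics/top0.png

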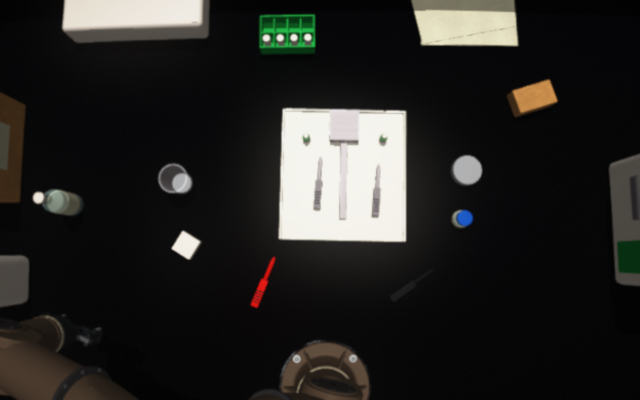

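View pics/side0.png

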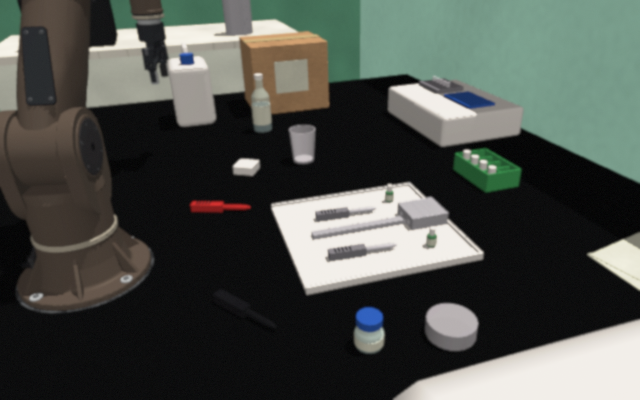

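The top view shows the white tray from about (280,108) to (407,241). The rib runs from (343,219) to the housing at (344,126). A grey rod lies on each side, at (318,185) on the left and (377,190) on the right.

There are four rod-like things: grey at (318,185), grey at (377,190), red at (262,283) and black at (410,285). The two grey ones inside the tray fit the description; the red and black ones lie outside on the bench and are look-alikes. I'll confirm this in a crop and measure.

```bash
cat > meas.py <<'E'
from h import *
def seg(f):
    g=cv2.cvtColor(f['color'],cv2.COLOR_RGB2GRAY)
    return g
def tray(f):
    g=seg(f); m=(g>150).astype(np.uint8)
    n,l,s,c=cv2.connectedComponentsWithStats(m)
    k=l[175,300]; m=(l==k).astype(np.uint8)
    cs,_=cv2.findContours(m,cv2.RETR_EXTERNAL,cv2.CHAIN_APPROX_NONE)
    c=max(cs,key=cv2.contourArea); return g,c
E
python3 - <<'E'
from meas import *
import pickle
f=pickle.load(open('top.pkl','rb'))
g,c=tray(f); 
w=plane(f,c[:,0,:].astype(float),12)[:,:2].astype(np.float32)
r=cv2.minAreaRect(w); print('tray rect z12',r)
hull=cv2.convexHull(c)
m=np.zeros(g.shape,np.uint8); cv2.drawContours(m,[hull],-1,255,-1); m=cv2.erode(m,np.ones((7,7)))
d=((g<175)&(m>0)).astype(np.uint8)
n,l,s,cc=cv2.connectedComponentsWithStats(d)
for i in range(1,n):
    if s[i,4]<20: continue
    ys,xs=np.where(l==i); p=plane(f,np.c_[xs,ys],20)[:,:2]
    mu=p.mean(0); u=np.linalg.svd(p-mu,full_matrices=False)[2][0]; u*=np.sign(u[0]); t=(p-mu)@u
    print(i,s[i],mu.round(1),'dir',u.round(3),np.degrees(np.arctan2(u[1],u[0])).round(2),'ext',t.min().round(1),t.max().round(1), mu+u*t.min(),mu+u*t.max())
for uv in[(344,220),(344,175),(344,126),(300,190)]: print(uv,depthpts(f,[uv]).round(1))
im=cv2.resize(f['color'][100:250,270:420],None,fx=4,fy=4,interpolation=cv2.INTER_CUBIC); cv2.imwrite('pics/crop.png',im[:,:,::-1])
E
```

```text
tray rect z12 ((599.0409545898438, -55.8939208984375), (361.7555236816406, 382.7137756347656), 88.16355895996094)
3 [303 136   7  10  49] [696.2  48.6] dir [ 0.991 -0.134] -7.69 ext -13.7 13.3 [682.68160705  50.40548496] [709.44023768  46.79304003]
4 [379 136   8  10  52] [ 693.1 -171.5] dir [0.999 0.051] 2.9 ext -13.1 13.7 [ 680.00954884 -172.16696362] [ 706.75985295 -170.81097159]
5 [330 139  28   7 136] [690.3 -58.1] dir [0.012 1.   ] 89.29 ext -40.4 37.6 [689.80132388 -98.47693882] [690.77020522 -20.52122489]
8 [314 179   8  32 180] [537.5  17.5] dir [ 0.996 -0.094] -5.4 ext -43.7 45.7 [494.00126387  21.56333242] [583.03187753  13.15473673]
9 [372 185   8  33 207] [ 515.  -148.1] dir [ 0.996 -0.086] -4.94 ext -43.3 48.9 [ 471.91743053 -144.3566267 ] [ 563.71190577 -152.28529637]
(344, 220) [[465.5 -57.9   7.4]]
(344, 175) [[593.1 -59.1  23.9]]
(344, 126) [[732.6 -60.8  38.6]]
(300, 190) [[553.   67.4  10.7]]
```

View pics/crop.png

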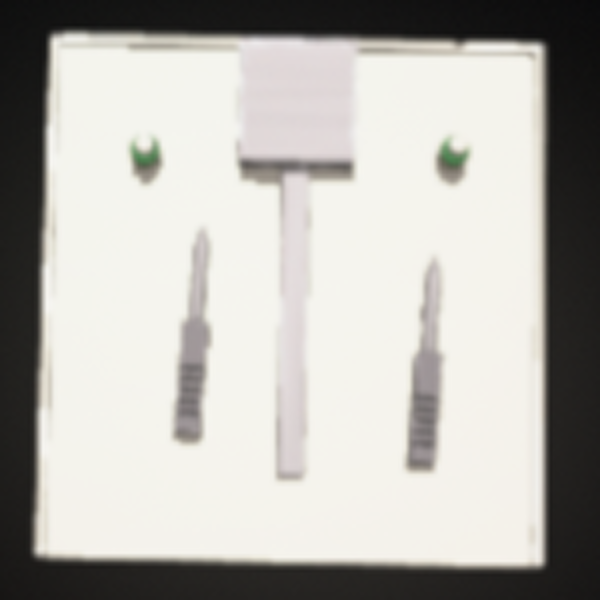

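The crop confirms both grey rods in the tray, with their grips near the robot and their noses towards the housing. The red and black ones are outside. Next I'll refine the tray frame from its outline and the rib, and the rod poses, in that frame.

```bash
cat >> meas.py <<'E'
def line(p):
    mu=p.mean(0); u=np.linalg.svd(p-mu,full_matrices=False)[2][0]; return mu,u*np.sign(u[0])
def measure(f,verbose=1):
    g,c=tray(f); r=cv2.minAreaRect(plane(f,c[:,0,:].astype(float),16)[:,:2].astype(np.float32))
    hull=cv2.convexHull(c); m=np.zeros(g.shape,np.uint8); cv2.drawContours(m,[hull],-1,255,-1); m=cv2.erode(m,np.ones((9,9)))
    fl=np.median(g[m>0]); d=((g<fl-12)&(m>0)).astype(np.uint8)
    n,l,s,cc=cv2.connectedComponentsWithStats(d)
    out=[]
    for i in range(1,n):
        if s[i,4]<40: continue
        ys,xs=np.where(l==i); out.append((s[i],np.c_[xs,ys]))
    return r,out,fl
E
python3 - <<'E'
from meas import *
import pickle
f=pickle.load(open('top.pkl','rb'))
r,o,fl=measure(f); print(r,fl)
for s,uv in o:
    p=plane(f,uv.astype(float),20)[:,:2]; mu,u=line(p); t=(p-mu)@u; n=(p-mu)@[-u[1],u[0]]
    print(s,mu.round(1),np.degrees(np.arctan2(u[1],u[0])).round(2),t.min().round(1),t.max().round(1),np.ptp(n).round(1))
g=cv2.cvtColor(f['color'],cv2.COLOR_RGB2GRAY).astype(float)
L=[]
for v in range(148,216,4):
    a=g[v,333:356]; dd=(245 if 0 else np.median(a[:4]))-a; k=dd>0; w=np.clip(dd,0,None); L.append((333+(w*np.arange(23)).sum()/w.sum(),v))
p=plane(f,np.array(L),22)[:,:2]; mu,u=line(p); print('rib',mu,np.degrees(np.arctan2(u[1],u[0])),((p-mu)@[-u[1],u[0]]).round(1))
print(g[208:226,343].astype(int), g[136:150,340].astype(int))
E
```

```text
((598.4158935546875, -55.702606201171875), (360.7726135253906, 381.6739501953125), 88.1635513305664) 243.0
[ 329  113   34  108 1534] [670.1 -58.7] -2.0 -205.6 107.3 95.3
[378 133  10  14  96] [ 694.6 -172. ] -0.75 -17.5 20.8 26.3
[302 134   9  13  92] [697.9  48.7] 3.08 -18.5 17.6 23.8
[313 157  10  55 363] [559.7  15.6] -5.13 -69.0 87.6 22.9
[371 164  11  55 404] [ 537. -150.] -5.09 -68.4 88.2 25.8
rib [579.27516472 -55.20816827] -1.8818835653952446 [ 2.3  0.8 -0.7 -0.4 -0.5 -0.6 -1.  -0.9 -0.9  0.3  0.3 -0.1 -0.2  0.
  0.3  0.2  1.1]
[212 212 212 212 212 212 211 211 211 205 182 180 225 240 243 243 243 243] [218 219 213 183 130 100 115 142 160 167 178 188 191 192]
```

Measured tray frame: origin (598.4, -55.7), yaw -1.86°. The rib line agrees within 0.2 mm. In that frame the left rod is at about (-67, 71) and the right rod at about (-83, -95), both with yaw -3.3°.

Gripping would exceed 45 N, so I'll push instead. The parted fingers will act as a two-point side pusher, then the shut fingers will push from behind.

```bash
python3 -m creep '[[-3.1,-2.5,0,0,0,0],[-6.2,-5,0,0,0,0],[-9.3,-7.5,0,0,0,0],[-12.4,-10,0,0,0,0],[-15.6,-12.6,0,0,0,0]]' 5.0
python3 -m creep '[[-3.1,-2.5,0,0,0,0],[-6.2,-5,0,0,0,0],[-9.3,-7.5,0,0,0,0],[-12.4,-10,0,0,0,0],[-15.6,-12.6,0,0,0,0]]'
python3 -m creep '[[-3.1,-2.5,0,0,0,0],[-6.2,-5,0,0,0,0],[-9.3,-7.5,0,0,0,0],[-12.4,-10,0,0,0,0],[-15.6,-12.6,0,0,0,0]]'; python3 -c "
from station import sense;print(sense()['joints'])"
```

```text
t: 0.52
position: [308.7, 420.5, 231.0]
eef_rot: [-0.0, 0.163, 0.987, -0.0]
force: [0.3, 0.6, -0.4]
grip_width: 50.0
grasp_force: 0.0
t: 0.93
position: [415.9, 250.9, 231.2]
eef_rot: [-0.0, 0.163, 0.987, 0.0]
force: [0.4, 0.4, -0.6]
grip_width: 50.0
grasp_force: 0.0
t: 1.35
position: [523.0, 81.5, 231.2]
eef_rot: [-0.0, 0.163, 0.987, 0.0]
force: [1.3, 0.1, -0.1]
grip_width: 49.8
grasp_force: 0.0
[-0.4889642   0.27971683  0.29704497  1.82414811 -0.09347469  1.05154145
  1.0871605 ]
```

```bash
python3 -m creep '[[0,0,0,0,0,0.12],[0,0,0,0,0,0.24],[0,0,0,0,0,0.36],[0,0,0,0,0,0.48],[0,0,0,0,0,0.6]]'
python3 -m creep '[[0,0,0,0,0,0.12],[0,0,0,0,0,0.24],[0,0,0,0,0,0.36],[0,0,0,0,0,0.48],[0,0,0,0,0,0.6]]'
python3 -m creep '[[0,0,0,0,0,0.075],[0,0,0,0,0,0.075],[0,0,0,0,0,0.075]]'
cat > st.py <<'E'
# TCP in the tray frame (mm), yaw of tool y relative to tray x, force in tray axes
from h import *
def st(ref=(0,0,0)):
    s=sense(); T=R.from_euler('z',-1.86,degrees=True).as_matrix()
    p=T.T@(s['position']-[598.4,-55.7,0]); m=T.T@rot(s['eef_rot']).as_matrix()
    print('t %.2f'%s['t'],'tray',p.round(2),'yaw %.4f'%np.arctan2(m[1,1],m[0,1]),'toolz',m[:,2].round(4),'F',(T.T@s['force']).round(2),'w %.1f'%s['grip_width'])
if __name__=='__main__': st(); 
E
python3 st.py; python3 -c "
from station import sense;print(sense()['joints'])"
```

```text
t: 1.77
position: [522.3, 82.9, 231.0]
eef_rot: [-0.0, 0.45, 0.893, -0.0]
force: [-0.5, -0.4, -0.0]
grip_width: 50.0
grasp_force: 0.0
t: 2.18
position: [522.3, 83.2, 231.0]
eef_rot: [-0.0, 0.694, 0.72, -0.0]
force: [0.4, 1.0, -0.8]
grip_width: 49.8
grasp_force: 0.0
t: 2.43
position: [522.4, 83.3, 231.1]
eef_rot: [-0.0, 0.717, 0.697, -0.0]
force: [0.0, -0.3, 1.0]
grip_width: 50.4
grasp_force: 0.0
t 2.43 tray [-80.51 136.43 231.08] yaw 0.0033 toolz [-5.e-04 -2.e-04 -1.e+00] F [ 0.06 -0.29  1.02] w 50.4
[-0.6846844   0.29571726  0.54863337  1.83940435 -0.17543639  1.05505033
 -0.097469  ]
```

```bash
python3 -m creep '[[-2.8,1.85,0,0,0,0.003],[-2.8,1.85,4,0,0,0.003],[-2.8,1.85,8,0,0,0.003],[-2.8,1.85,12,0,0,0.003],[-2.8,1.85,16,0,0,0.003]]' >/dev/null
python3 -m creep '[[0,0,2,0,0,0],[0,0,4,0,0,0],[0,0,5,0,0,0],[0,0,5.9,0,0,0],[0,0,5.9,0,0,0]]' >/dev/null; python3 st.py
python3 - <<'E'
from h import *
for n in('top','side'):
    f=grab_frame(n); uv=proj(f,[[550,20,15]])[0].astype(int); c=f['color'][uv[1]-50:uv[1]+50,uv[0]-65:uv[0]+65]
    cv2.imwrite(f'pics/{n}1.png',cv2.resize(c,None,fx=5,fy=5,interpolation=cv2.INTER_CUBIC)[:,:,::-1])
a,b=[cv2.imread(f'pics/{n}1.png') for n in('top','side')]
cv2.imwrite('pics/both1.png',cv2.resize(np.vstack([a,b]),(390,600)))
E
```

```text
t 3.27 tray [-62.28 108.23  11.28] yaw -0.0014 toolz [-1.5e-03 -2.0e-04 -1.0e+00] F [0.53 0.42 0.2 ] w 50.0
```

View pics/both1.png

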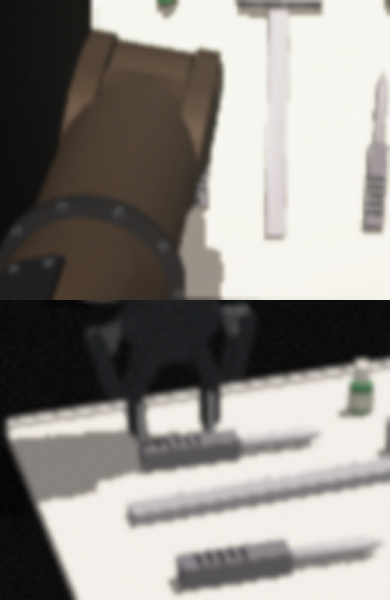

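The side crop shows both fingers down on the far side of the left rod, the front one level with the front of its grip. The rod and the rib are undisturbed. Now I'll push it across to the rib.

```bash
python3 -m creep '[[-0.6,0,0,0,0,0],[-1.2,0,0,0,0,0],[-1.6,0,0,0,0,0],[-2.0,0,0,0,0,0],[-2.4,0,0,0,0,0]]' >/dev/null; python3 st.py
python3 -m creep '[[-0.4,0,0,0,0,0],[-0.8,0,0,0,0,0],[-1.2,0,0,0,0,0],[-1.6,0,0,0,0,0],[-2.0,0,0,0,0,0]]' >/dev/null; python3 st.py
python3 -m creep '[[-0.4,0,0,0,0,0],[-0.7,0,0,0,0,0],[-1.0,0,0,0,0,0],[-1.3,0,0,0,0,0],[-1.5,0,0,0,0,0]]' >/dev/null; python3 st.py
python3 -m creep '[[-0.1,0,0,0,0,0],[-0.2,0,0,0,0,0],[-0.3,0,0,0,0,0],[-0.35,0,0,0,0,0],[-0.35,0,0,0,0,0]]' >/dev/null; python3 st.py
```

```text
t 3.78 tray [-61.38  84.41  12.88] yaw -0.0025 toolz [ 0.0011  0.001  -1.    ] F [-0.37  3.18  2.59] w 50.1
t 4.20 tray [-61.86  64.05  12.33] yaw -0.0025 toolz [ 0.e+00  1.e-04 -1.e+00] F [0.51 2.69 2.84] w 50.0
t 4.62 tray [-61.95  48.9   12.3 ] yaw -0.0028 toolz [-0.e+00 -1.e-04 -1.e+00] F [-0.51  2.88  2.1 ] w 50.1
t 5.03 tray [-61.95  45.7   12.29] yaw -0.0027 toolz [ 0.e+00 -1.e-04 -1.e+00] F [0.6  1.64 2.22] w 49.9
```

```bash
python3 -m creep '[[0,0,-0.1,0,0,0],[0,0,-0.2,0,0,0],[0,0,-0.2,0,0,0]]' >/dev/null; python3 st.py
python3 -m creep '[[-0.1,0,0,0,0,0],[-0.2,0,0,0,0,0],[-0.2,0,0,0,0,0]]' >/dev/null; python3 st.py
python3 -m creep '[[-0.1,0,0,0,0,0],[-0.15,0,0,0,0,0],[-0.15,0,0,0,0,0]]' >/dev/null; python3 st.py
python3 -m creep '[[-0.05,0,0,0,0,0],[-0.1,0,0,0,0,0],[-0.1,0,0,0,0,0]]' >/dev/null; python3 st.py
```

```text
t 5.28 tray [-62.22  45.39  14.27] yaw -0.0030 toolz [-5.e-04 -5.e-04 -1.e+00] F [ 0.62  0.49 -0.87] w 50.3
t 5.53 tray [-62.08  43.43  14.24] yaw -0.0030 toolz [-2.e-04 -2.e-04 -1.e+00] F [-0.48  0.95 -2.02] w 49.9
t 5.78 tray [-61.95  42.08  14.31] yaw -0.0029 toolz [ 0.e+00 -1.e-04 -1.e+00] F [-0.23  1.07 -1.  ] w 49.8
t 6.03 tray [-61.92  41.25  14.3 ] yaw -0.0026 toolz [ 0.  0. -1.] F [ 0.13  0.55 -1.03] w 50.1
```

```bash
python3 -m creep '[[-0.05,0,0,0,0,0],[-0.1,0,0,0,0,0],[-0.1,0,0,0,0,0]]' >/dev/null; python3 st.py
python3 -m creep '[[-0.05,0,0,0,0,0],[-0.1,0,0,0,0,0],[-0.1,0,0,0,0,0]]' >/dev/null; python3 st.py
python3 - <<'E'
from h import *
f=grab_frame('side'); uv=proj(f,[[550,-30,15]])[0].astype(int); c=f['color'][uv[1]-50:uv[1]+50,uv[0]-70:uv[0]+70]
cv2.imwrite('pics/side2.png',cv2.resize(c,None,fx=5,fy=5,interpolation=cv2.INTER_CUBIC)[:,:,::-1])
E
```

```text
t 6.28 tray [-61.91  40.23  14.32] yaw -0.0027 toolz [ 1.e-04 -0.e+00 -1.e+00] F [-0.16 -0.06 -0.42] w 49.9
t 6.53 tray [-61.94  39.2   14.33] yaw -0.0027 toolz [ 1.e-04 -0.e+00 -1.e+00] F [-0.49  1.54 -0.17] w 49.9
```

View pics/side2.png

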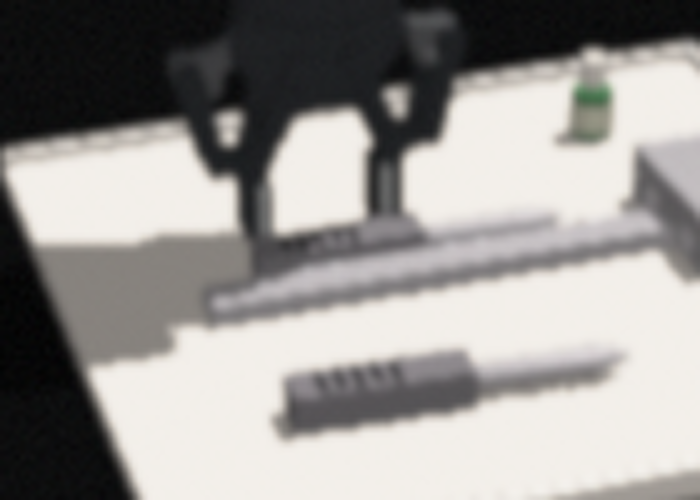

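The crop shows the left rod parallel and close to the rib, with the fingers against its far side and no contact force yet. I'll keep going in small steps.

```bash
python3 -m creep '[[-0.05,0,0,0,0,0],[-0.1,0,0,0,0,0],[-0.1,0,0,0,0,0]]' >/dev/null; python3 st.py
python3 -m creep '[[-0.05,0,0,0,0,0],[-0.05,0,0,0,0,0]]' >/dev/null; python3 st.py
python3 -m creep '[[-0.05,0,0,0,0,0],[-0.05,0,0,0,0,0]]' >/dev/null; python3 st.py
```

```text
t 6.83 tray [-61.97  38.38  14.3 ] yaw -0.0025 toolz [-1.e-04  2.e-04 -1.e+00] F [ 0.14 -0.   -0.22] w 50.1
t 7.00 tray [-61.97  38.24  14.3 ] yaw -0.0022 toolz [-1.e-04  5.e-04 -1.e+00] F [-0.52  3.36 -1.01] w 50.0
t 7.17 tray [-61.99  38.22  14.28] yaw -0.0017 toolz [-2.e-04  9.e-04 -1.e+00] F [-0.15  4.9   0.12] w 49.7
```

Contact with the rib is at TCP y = 38.3, with about 5 N. That fixes the rear pusher's lateral place at y ≈ 20.3 whatever the finger width. I'll back off, rise, shut the fingers and go behind the rod.

```bash
python3 -m creep '[[0.3,0,0,0,0,0],[0.8,0,0,0,0,0],[0.8,0,-2.5,0,0,0],[0.8,-2,-4.5,0,0,0],[0.8,-5,-4.5,0,0,0]]' >/dev/null
python3 -m creep '[[-1.0,-3,0,0,0,0],[-2.4,-3,0,0,0,0],[-2.4,-3,0,0,0,0],[-2.4,-3,0,0,0,0],[-2.4,-3,0,0,0,0]]' 0 ; python3 st.py
python3 -c "
from meas import *
f=grab_frame('top'); r,o,fl=measure(f); T=R.from_euler('z',-1.86,degrees=True).as_matrix()[:2,:2]
for s,uv in o: print(s)
cv2.imwrite('pics/top3.png',cv2.resize(f['color'][110:250,270:410],None,fx=4,fy=4,interpolation=cv2.INTER_CUBIC)[:,:,::-1])"
```

```text
t: 8.0
position: [458.2, -29.3, 59.5]
eef_rot: [0.0, 0.719, 0.695, 0.0]
force: [0.0, 0.4, 0.3]
grip_width: 0.1
grasp_force: 0.0
t 8.00 tray [-140.96   21.87   59.48] yaw -0.0028 toolz [ 0.0012 -0.     -1.    ] F [0.01 0.39 0.32] w 0.1
[ 306  113   63  124 4045]
[302 134   9  13  90]
[378 134  10  13  94]
[371 164  11  55 400]
```

View pics/top3.png

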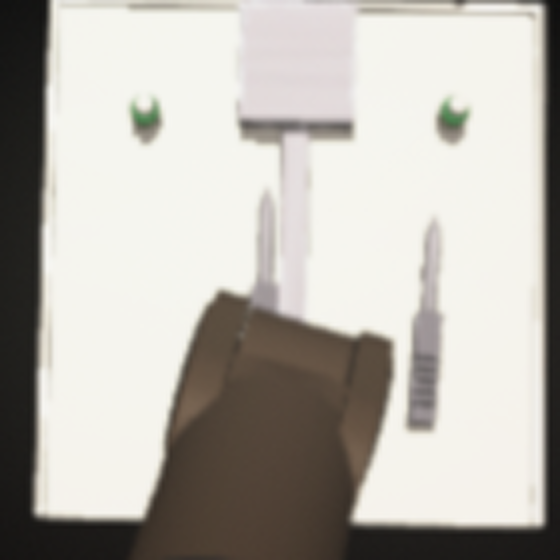

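The top crop shows the left rod's shaft at (267,190)–(262,285), lying alongside the rib with its nose still short of the housing. The right rod is untouched. Now I'll descend behind the left rod and push forward.

```bash
python3 -m creep '[[-0.15,0,2,0,0,0],[-0.15,0,3.6,0,0,0],[-0.15,0,4.4,0,0,0],[-0.15,0,4.4,0,0,0]]' >/dev/null; python3 st.py
python3 -m creep '[[0,0.3,0,0,0,0],[0,0.6,0,0,0,0],[0,0.9,0,0,0,0],[0,1.2,0,0,0,0],[0,1.5,0,0,0,0]]' >/dev/null; python3 st.py
python3 -m creep '[[0,0.3,0,0,0,0],[0,0.6,0,0,0,0],[0,0.9,0,0,0,0],[0,1.2,0,0,0,0],[0,1.5,0,0,0,0]]' >/dev/null; python3 st.py
```

```text
t 8.38 tray [-142.61   20.39   13.85] yaw -0.0021 toolz [-2.6e-03 -3.0e-04 -1.0e+00] F [ 0.03  0.58 -0.27] w 0.1
t 8.80 tray [-126.1    20.12   15.83] yaw -0.0024 toolz [ 1.2e-03  2.0e-04 -1.0e+00] F [ 0.47  0.04 -1.26] w 0.1
t 9.22 tray [-111.96   19.97   15.27] yaw -0.0027 toolz [-5.e-04  1.e-04 -1.e+00] F [-2.8   0.47  1.88] w -0.3
```

```bash
python3 -m creep '[[0,0.3,0,0,0,0],[0,0.6,0,0,0,0],[0,0.9,0,0,0,0],[0,1.2,0,0,0,0],[0,1.5,0,0,0,0]]' >/dev/null; python3 st.py
python3 -m creep '[[0.02,0.3,0,0,0,0],[0.02,0.6,0,0,0,0],[0.02,0.9,0,0,0,0],[0.02,1.2,0,0,0,0],[0.02,1.5,0,0,0,0]]' >/dev/null; python3 st.py
python3 - <<'E'
from h import *
for n in('top','side'):
    f=grab_frame(n); uv=proj(f,[[640,-40,15]])[0].astype(int); c=f['color'][uv[1]-40:uv[1]+40,uv[0]-65:uv[0]+65]
    cv2.imwrite(f'pics/{n}1.png',cv2.resize(c,None,fx=5,fy=5,interpolation=cv2.INTER_CUBIC)[:,:,::-1])
a,b=[cv2.imread(f'pics/{n}1.png') for n in('top','side')]
cv2.imwrite('pics/both4.png',cv2.resize(np.vstack([a,b]),(487,600)))
E
```

```text
t 9.63 tray [-96.38  19.9   15.29] yaw -0.0026 toolz [ 6.e-04 -1.e-04 -1.e+00] F [-1.25  0.97 -0.39] w -0.1
t 10.05 tray [-81.65  20.07  15.31] yaw -0.0026 toolz [ 1.e-04  0.e+00 -1.e+00] F [-0.69  0.51 -1.13] w 0.2
```

View pics/both4.png

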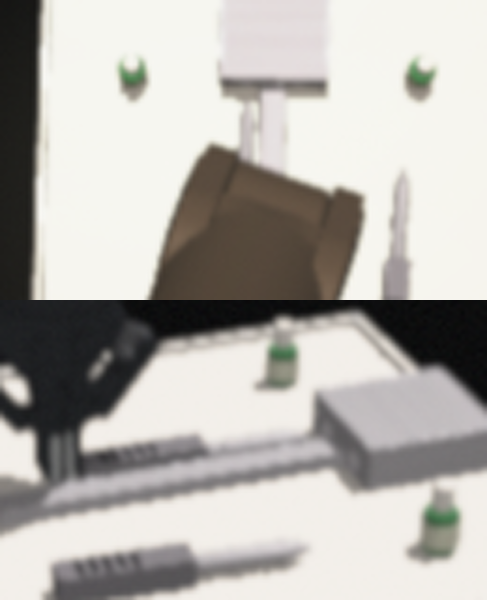

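The rod lies along the rib, with its nose at (247,103) in the upper crop, about 10 mm short of the housing face and in line with the left eyelet. I'll go on slowly and watch Fx.

```bash
python3 -m creep '[[0,0.2,0,0,0,0],[0,0.4,0,0,0,0],[0,0.6,0,0,0,0],[0,0.8,0,0,0,0],[0,1.0,0,0,0,0]]' >/dev/null; python3 st.py
python3 -m creep '[[0,0.2,0,0,0,0],[0,0.4,0,0,0,0],[0,0.6,0,0,0,0]]' >/dev/null; python3 st.py
python3 -m creep '[[0,0.2,0,0,0,0],[0,0.4,0,0,0,0],[0,0.6,0,0,0,0]]' >/dev/null; python3 st.py
python3 -m creep '[[0,0.2,0,0,0,0],[0,0.4,0,0,0,0],[0,0.6,0,0,0,0]]' >/dev/null; python3 st.py
```

```text
t 10.57 tray [-71.9   20.06  15.32] yaw -0.0026 toolz [-1.e-04  0.e+00 -1.e+00] F [-1.13  0.21  2.33] w -0.2
t 10.82 tray [-65.73  20.04  15.3 ] yaw -0.0026 toolz [ 1.e-04  0.e+00 -1.e+00] F [-3.4   0.42  3.32] w 0.2
t 11.07 tray [-59.96  20.01  15.29] yaw -0.0026 toolz [-3.e-04  1.e-04 -1.e+00] F [-3.36 -0.42  2.89] w -0.0
t 11.32 tray [-53.73  20.    15.3 ] yaw -0.0026 toolz [ 1.e-04 -0.e+00 -1.e+00] F [-2.85  0.13  2.29] w -0.2
```

The rod is passing through the eyelet. The stop may come from TCP x of about -46 on, so I'll take 3 mm steps.

```bash
python3 -m creep '[[0,0.15,0,0,0,0],[0,0.3,0,0,0,0],[0,0.45,0,0,0,0],[0,0.6,0,0,0,0]]' >/dev/null; python3 st.py
python3 -m creep '[[0,0.1,0,0,0,0],[0,0.2,0,0,0,0],[0,0.3,0,0,0,0]]' >/dev/null; python3 st.py
python3 -m creep '[[0,0.1,0,0,0,0],[0,0.2,0,0,0,0]]' >/dev/null; python3 st.py
python3 -m creep '[[0,0.1,0,0,0,0],[0,0.2,0,0,0,0]]' >/dev/null; python3 st.py
```

```text
t 11.65 tray [-48.    19.98  15.3 ] yaw -0.0026 toolz [-3.e-04  1.e-04 -1.e+00] F [-4.05  0.94  3.5 ] w 0.2
t 11.90 tray [-44.93  20.02  15.3 ] yaw -0.0026 toolz [-0.e+00  1.e-04 -1.e+00] F [-3.32  0.83  2.71] w 0.2
t 12.07 tray [-42.97  20.    15.3 ] yaw -0.0026 toolz [-1.e-04  1.e-04 -1.e+00] F [-3.56  0.6   3.03] w 0.3
t 12.23 tray [-40.85  19.97  15.32] yaw -0.0026 toolz [ 1.e-04  0.e+00 -1.e+00] F [-4.36 -0.06  2.97] w 0.0
```

```bash
python3 -m creep '[[0,0.1,0,0,0,0],[0,0.2,0,0,0,0]]' >/dev/null; python3 st.py
```

```text
t 12.40 tray [-38.88  19.99  15.32] yaw -0.0026 toolz [ 0.  0. -1.] F [-2.65 -0.65  3.08] w 0.1
```

I'll add a guard that breaks the chain when Fx passes 8 N.

```bash
cat > ok.py <<'E'
import sys, st, numpy as np
st.st(); from h import sense
F=sense()['force']; sys.exit(int(np.hypot(F[0],F[1])>8))
E
python3 -m creep '[[0,0.1,0,0,0,0],[0,0.2,0,0,0,0]]' >/dev/null; python3 ok.py &&
python3 -m creep '[[0,0.1,0,0,0,0],[0,0.2,0,0,0,0]]' >/dev/null && python3 ok.py &&
python3 -m creep '[[0,0.1,0,0,0,0],[0,0.2,0,0,0,0]]' >/dev/null && python3 ok.py &&
python3 -m creep '[[0,0.1,0,0,0,0],[0,0.2,0,0,0,0]]' >/dev/null && python3 ok.py &&
python3 -m creep '[[0,0.1,0,0,0,0],[0,0.2,0,0,0,0]]' >/dev/null && python3 ok.py &&
python3 -m creep '[[0,0.1,0,0,0,0],[0,0.2,0,0,0,0]]' >/dev/null && python3 ok.py &&
python3 -m creep '[[0,0.1,0,0,0,0],[0,0.2,0,0,0,0]]' >/dev/null && python3 ok.py &&
python3 -m creep '[[0,0.1,0,0,0,0],[0,0.2,0,0,0,0]]' >/dev/null && python3 ok.py
```

```text
t 12.57 tray [-36.9   19.97  15.31] yaw -0.0026 toolz [ 0.  0. -1.] F [-3.15  0.35  2.05] w -0.3
t 12.73 tray [-34.92  19.98  15.32] yaw -0.0026 toolz [-0.e+00  1.e-04 -1.e+00] F [-4.32  0.68  3.07] w 0.1
t 12.90 tray [-32.92  19.96  15.29] yaw -0.0026 toolz [-0.e+00  1.e-04 -1.e+00] F [-3.51  0.07  3.24] w 0.0
t 13.07 tray [-30.91  19.95  15.31] yaw -0.0026 toolz [ 0.e+00  1.e-04 -1.e+00] F [-4.86  1.25  2.65] w -0.2
t 13.23 tray [-30.67  20.    15.14] yaw -0.0027 toolz [-3.2e-03  5.0e-04 -1.0e+00] F [-11.68  -0.51   9.94] w -0.1
```

```bash
python3 -m creep '[[0,0.05,0,0,0,0],[0,0.05,0,0,0,0],[0,0.05,0,0,0,0]]' >/dev/null; python3 st.py
python3 -m creep '[[0,0.03,0,0,0,0],[0,0.03,0,0,0,0],[0,0.03,0,0,0,0],[0,0.03,0,0,0,0]]' >/dev/null; python3 st.py
```

```text
t 13.48 tray [-30.66  19.97  15.05] yaw -0.0029 toolz [-3.9e-03  6.0e-04 -1.0e+00] F [-11.24  -0.55  10.65] w 0.1
t 13.82 tray [-30.66  19.97  15.04] yaw -0.0029 toolz [-4.4e-03  7.0e-04 -1.0e+00] F [-10.97   0.09  10.04] w 0.1
```

```bash
python3 -m creep '[[0,0.1,0,0,0,0],[0,0.1,0,0,0,0],[0,0.1,0,0,0,0],[0,0.1,0,0,0,0]]' >/dev/null; python3 st.py
python3 -m creep '[[0,0.1,0,0,0,0],[0,0.1,0,0,0,0],[0,0.1,0,0,0,0],[0,0.1,0,0,0,0]]' >/dev/null; python3 st.py
```

```text
t 14.15 tray [-30.52  19.95  14.92] yaw -0.0030 toolz [-5.9e-03  8.0e-04 -1.0e+00] F [-13.51   0.34  11.89] w -0.3
t 14.48 tray [-30.41  19.97  14.76] yaw -0.0031 toolz [-0.0075  0.001  -1.    ] F [-17.01   0.47  14.04] w -0.1
```

```bash
python3 -m creep '[[0,0.05,-0.05,0,0,0],[0,0.05,-0.1,0,0,0],[0,0.05,-0.1,0,0,0],[0,0.05,-0.1,0,0,0]]' >/dev/null; python3 st.py
python3 - <<'E'
from h import *
f=grab_frame('side'); uv=proj(f,[[620,-40,15]])[0].astype(int); c=f['color'][uv[1]-40:uv[1]+40,uv[0]-65:uv[0]+65]
cv2.imwrite('pics/side5.png',cv2.resize(c,None,fx=5,fy=5,interpolation=cv2.INTER_CUBIC)[:,:,::-1])
E
```

```text
t 14.82 tray [-30.23  20.02  15.  ] yaw -0.0029 toolz [-8.3e-03  7.0e-04 -1.0e+00] F [-14.33  -0.15   4.71] w -0.1
```

View pics/side5.png

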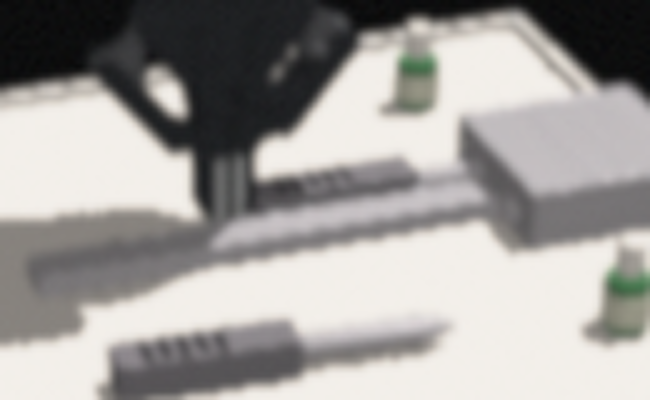

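The left rod is flat along the rib with its shaft in the eyelet, pressed with about 14 N. I'll hold briefly, back off, and cross over to the right side of the right rod.

```bash
python3 -m creep '[[0,0,0,0,0,0],[0,0,0,0,0,0],[0,-0.3,0,0,0,0],[0,-0.8,0,0,0,0],[0,-2,0,0,0,0]]' >/dev/null; python3 st.py
python3 -m creep '[[0,0,-2,0,0,0],[0,0,-5,0,0,0],[-3,0,-6,0,0,0],[-7,-1,-6,0,0,0],[-11,-2,-6,0,0,0]]' 5.0 >/dev/null
python3 -m creep '[[-4,-0.5,0,0,0,0],[-4,-0.5,0,0,0,0]]' >/dev/null; python3 st.py
python3 -c "
from meas import *
f=grab_frame('top'); r,o,fl=measure(f); T=R.from_euler('z',-1.86,degrees=True).as_matrix()
cv2.imwrite('pics/top6.png',cv2.resize(f['color'][110:250,270:410],None,fx=4,fy=4,interpolation=cv2.INTER_CUBIC)[:,:,::-1])"
```

```text
t 15.28 tray [-43.46  19.92  16.61] yaw -0.0023 toolz [ 3.8e-03 -6.0e-04 -1.0e+00] F [-0.02  0.15 -0.37] w -0.2
t 15.87 tray [ -72.29 -140.62   77.77] yaw -0.0137 toolz [ 0.0034 -0.0064 -1.    ] F [ 0.05 -0.89  0.88] w 49.9
```

View pics/top6.png

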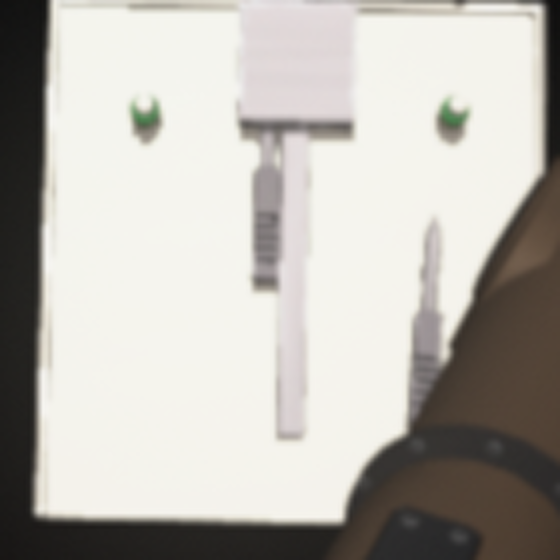

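The left rod sits flush with the rib at (267,215), its shaft in the eyelet. The right rod is still at (425,350). I'll let the arm settle, then descend outside the right rod.

```bash
python3 -m creep '[[0,0,0,0,0,0],[0,0,0,0,0,0]]' >/dev/null; python3 st.py
```

```text
t 16.08 tray [ -70.24 -128.88   76.32] yaw -0.0014 toolz [ 1.e-03  5.e-04 -1.e+00] F [-0.06  0.36  0.86] w 49.9
```

```bash
python3 -m creep '[[0,-0.8,2,0,0,0],[0,-0.8,4,0,0,0],[0,-0.8,5.5,0,0,0],[0,-0.8,6.2,0,0,0],[0,-0.8,6.2,0,0,0]]' >/dev/null; python3 st.py
python3 -m creep '[[0.4,0,0,0,0,0],[0.8,0,0,0,0,0],[1.2,0,0,0,0,0],[1.6,0,0,0,0,0],[2.0,0,0,0,0,0]]' >/dev/null; python3 ok.py &&
python3 -m creep '[[0.4,0,0,0,0,0],[0.8,0,0,0,0,0],[1.2,0,0,0,0,0],[1.6,0,0,0,0,0],[2.0,0,0,0,0,0]]' >/dev/null && python3 ok.py &&
python3 -m creep '[[0.4,0,0,0,0,0],[0.8,0,0,0,0,0],[1.2,0,0,0,0,0],[1.6,0,0,0,0,0],[2.0,0,0,0,0,0]]' >/dev/null && python3 ok.py
```

```text
t 16.50 tray [ -79.46 -128.13   12.92] yaw -0.0002 toolz [-2.2e-03  9.0e-04 -1.0e+00] F [-0.41  0.04 -0.15] w 50.3
t 16.92 tray [ -78.26 -110.05   15.13] yaw -0.0027 toolz [ 1.9e-03 -9.0e-04 -1.0e+00] F [ 0.25 -3.84  2.56] w 49.6
t 17.33 tray [-79.02 -89.61  14.32] yaw -0.0028 toolz [-0.  0. -1.] F [ 0.63 -2.41  1.78] w 50.3
t 17.75 tray [-78.94 -69.55  14.29] yaw -0.0026 toolz [-0.  0. -1.] F [-1.07 -3.1   3.54] w 50.3
```

```bash
python3 -m creep '[[0.4,0,0,0,0,0],[0.8,0,0,0,0,0],[1.2,0,0,0,0,0],[1.6,0,0,0,0,0],[1.9,0,0,0,0,0]]' >/dev/null; python3 ok.py &&
python3 -m creep '[[0.1,0,0,0,0,0],[0.2,0,0,0,0,0],[0.3,0,0,0,0,0],[0.3,0,0,0,0,0]]' >/dev/null && python3 ok.py &&
python3 -m creep '[[0.1,0,0,0,0,0],[0.2,0,0,0,0,0],[0.2,0,0,0,0,0]]' >/dev/null && python3 ok.py &&
python3 -m creep '[[0.1,0,0,0,0,0],[0.2,0,0,0,0,0],[0.2,0,0,0,0,0]]' >/dev/null && python3 ok.py
```

```text
t 18.17 tray [-78.94 -50.3   14.25] yaw -0.0023 toolz [-2.e-04  2.e-04 -1.e+00] F [-0.23 -2.69  2.86] w 49.8
t 18.50 tray [-79.02 -47.65  14.21] yaw -0.0025 toolz [-3.e-04  3.e-04 -1.e+00] F [ 0.62 -1.35  1.52] w 49.6
t 18.75 tray [-78.97 -45.67  14.24] yaw -0.0025 toolz [-2.e-04  2.e-04 -1.e+00] F [ 0.38 -0.55  0.74] w 49.9
t 19.00 tray [-78.95 -43.83  14.24] yaw -0.0024 toolz [-1.e-04 -0.e+00 -1.e+00] F [-0.37 -0.73  0.16] w 50.1
```

```bash
python3 -m creep '[[0.1,0,0,0,0,0],[0.1,0,0,0,0,0]]' >/dev/null; python3 ok.py &&
python3 -m creep '[[0.1,0,0,0,0,0],[0.1,0,0,0,0,0]]' >/dev/null && python3 ok.py &&
python3 -m creep '[[0.1,0,0,0,0,0],[0.1,0,0,0,0,0]]' >/dev/null && python3 ok.py &&
python3 -m creep '[[0.05,0,0,0,0,0],[0.05,0,0,0,0,0]]' >/dev/null && python3 ok.py
```

```text
t 19.17 tray [-78.89 -43.75  14.34] yaw -0.0030 toolz [ 2.e-04 -1.e-03 -1.e+00] F [ 0.5  -5.33  1.48] w 50.1
t 19.33 tray [-78.91 -43.71  14.42] yaw -0.0036 toolz [ 4.e-04 -2.e-03 -1.e+00] F [-1.06 -6.57  0.12] w 50.2
t 19.50 tray [-78.89 -43.6   14.51] yaw -0.0042 toolz [ 7.e-04 -3.e-03 -1.e+00] F [ -0.99 -11.7    1.61] w 50.0
```

Flush at TCP y = -43.75. With the left value, this gives half-width 11 mm and a frame offset of -2.7 mm. The rear pusher belongs at y ≈ -25.7. I'll back off, rise, shut the fingers and go behind.

```bash
python3 -m creep '[[-0.4,0,0,0,0,0],[-1.0,0,0,0,0,0],[-1.0,0,-2.5,0,0,0],[-1.0,-2,-4.5,0,0,0],[-1.0,-5,-4.5,0,0,0]]' >/dev/null
python3 -m creep '[[1.0,-2.9,0,0,0,0],[2.5,-2.9,0,0,0,0],[2.5,-2.9,0,0,0,0],[2.5,-2.9,0,0,0,0],[2.5,-2.9,0,0,0,0]]' 0 >/dev/null ; python3 st.py
```

```text
t 20.33 tray [-156.88  -25.92   59.47] yaw -0.0020 toolz [ 1.e-03 -1.e-04 -1.e+00] F [ 0.79 -0.86  0.  ] w -0.2
```

```bash
python3 -m creep '[[0.02,0,2,0,0,0],[0.02,0,3.6,0,0,0],[0.02,0,4.4,0,0,0],[0.02,0,4.4,0,0,0],[0.02,0,4.4,0,0,0]]' >/dev/null; python3 ok.py &&
python3 -m creep '[[0,0.3,0,0,0,0],[0,0.6,0,0,0,0],[0,0.9,0,0,0,0],[0,1.2,0,0,0,0],[0,1.5,0,0,0,0]]' >/dev/null && python3 ok.py &&
python3 -m creep '[[0,0.3,0,0,0,0],[0,0.6,0,0,0,0],[0,0.9,0,0,0,0],[0,1.2,0,0,0,0],[0,1.5,0,0,0,0]]' >/dev/null && python3 ok.py &&
python3 -m creep '[[0,0.3,0,0,0,0],[0,0.6,0,0,0,0],[0,0.9,0,0,0,0],[0,1.2,0,0,0,0],[0,1.5,0,0,0,0]]' >/dev/null && python3 ok.py &&
python3 -m creep '[[0,0.3,0,0,0,0],[0,0.6,0,0,0,0],[0,0.9,0,0,0,0],[0,1.2,0,0,0,0],[0,1.5,0,0,0,0]]' >/dev/null && python3 ok.py
python3 - <<'E'
from h import *
f=grab_frame('top'); uv=proj(f,[[610,-60,15]])[0].astype(int); c=f['color'][uv[1]-50:uv[1]+50,uv[0]-65:uv[0]+65]
cv2.imwrite('pics/top7.png',cv2.resize(c,None,fx=5,fy=5,interpolation=cv2.INTER_CUBIC)[:,:,::-1])
E
```

```text
t 20.75 tray [-157.76  -26.15   15.16] yaw -0.0035 toolz [-9.e-04 -3.e-04 -1.e+00] F [-1.   -0.1   0.53] w -0.1
t 21.17 tray [-142.09  -25.51   15.65] yaw -0.0024 toolz [ 8.e-04  0.e+00 -1.e+00] F [ 0.43 -0.51 -0.08] w -0.1
t 21.58 tray [-128.48  -25.56   15.16] yaw -0.0027 toolz [-1.7e-03  3.0e-04 -1.0e+00] F [-3.82 -1.12  3.85] w 0.3
t 22.00 tray [-112.32  -25.63   15.27] yaw -0.0025 toolz [ 3.e-04 -1.e-04 -1.e+00] F [-1.2  -0.09 -0.38] w 0.3
t 22.42 tray [-97.51 -25.67  15.32] yaw -0.0027 toolz [ 0.  0. -1.] F [-0.75 -0.58  0.33] w -0.1
```

View pics/top7.png

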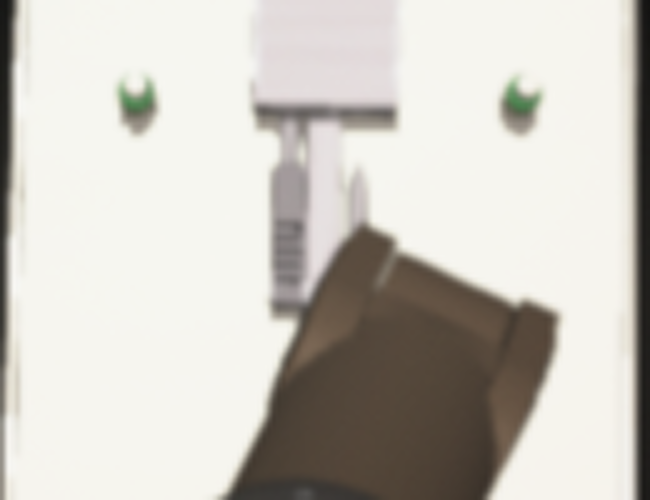

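The right rod's nose is at (359,170), parallel to the rib and 35 px (20 mm) from its centre line, so in line with the eyelet. The left rod is undisturbed. I'll continue forward.

```bash

python3 -m creep '[[0,0.3,0,0,0,0],[0,0.6,0,0,0,0],[0,0.9,0,0,0,0],[0,1.2,0,0,0,0],[0,1.5,0,0,0,0]]' >/dev/null && python3 ok.py &&
python3 -m creep '[[0,0.2,0,0,0,0],[0,0.4,0,0,0,0],[0,0.6,0,0,0,0],[0,0.8,0,0,0,0],[0,1.0,0,0,0,0]]' >/dev/null && python3 ok.py &&
python3 -m creep '[[0,0.2,0,0,0,0],[0,0.4,0,0,0,0],[0,0.6,0,0,0,0]]' >/dev/null && python3 ok.py &&
python3 -m creep '[[0,0.2,0,0,0,0],[0,0.4,0,0,0,0],[0,0.6,0,0,0,0]]' >/dev/null && python3 ok.py &&
python3 -m creep '[[0,0.2,0,0,0,0],[0,0.4,0,0,0,0],[0,0.6,0,0,0,0]]' >/dev/null && python3 ok.py &&
python3 -m creep '[[0,0.15,0,0,0,0],[0,0.3,0,0,0,0],[0,0.45,0,0,0,0]]' >/dev/null && python3 ok.py &&
python3 -m creep '[[0,0.1,0,0,0,0],[0,0.2,0,0,0,0]]' >/dev/null && python3 ok.py &&
python3 -m creep '[[0,0.1,0,0,0,0],[0,0.2,0,0,0,0]]' >/dev/null && python3 ok.py &&
python3 -m creep '[[0,0.1,0,0,0,0],[0,0.2,0,0,0,0]]' >/dev/null && python3 ok.py &&
python3 -m creep '[[0,0.1,0,0,0,0],[0,0.2,0,0,0,0]]' >/dev/null && python3 ok.py &&
python3 -m creep '[[0,0.1,0,0,0,0],[0,0.2,0,0,0,0]]' >/dev/null && python3 ok.py
```

```text
t 22.88 tray [-82.41 -25.73  15.31] yaw -0.0026 toolz [ 2.e-04  0.e+00 -1.e+00] F [-2.09 -0.37  0.58] w 0.2
t 23.30 tray [-72.75 -25.77  15.29] yaw -0.0027 toolz [-2.e-04  0.e+00 -1.e+00] F [-2.25 -0.35 -0.34] w -0.1
t 23.55 tray [-66.54 -25.74  15.32] yaw -0.0025 toolz [ 2.e-04 -0.e+00 -1.e+00] F [-1.37  0.47  0.12] w -0.1
t 23.80 tray [-60.66 -25.77  15.28] yaw -0.0026 toolz [-1.e-04  0.e+00 -1.e+00] F [-2.39  0.27  0.76] w 0.1
t 24.05 tray [-54.64 -25.78  15.3 ] yaw -0.0026 toolz [-0.  0. -1.] F [-1.03  0.1   0.39] w 0.1
t 24.30 tray [-50.27 -25.81  15.28] yaw -0.0026 toolz [-2.e-04  0.e+00 -1.e+00] F [-2.13 -0.4   1.44] w -0.1
t 24.47 tray [-48.22 -25.81  15.3 ] yaw -0.0026 toolz [-0.  0. -1.] F [-0.92 -0.51  0.82] w 0.3
t 24.63 tray [-46.29 -25.8   15.3 ] yaw -0.0026 toolz [-1.e-04  1.e-04 -1.e+00] F [-1.94  0.35  1.3 ] w -0.2
t 24.80 tray [-44.21 -25.82  15.3 ] yaw -0.0027 toolz [ 0.  0. -1.] F [-1.62  0.23  0.18] w 0.0
t 24.97 tray [-42.22 -25.82  15.31] yaw -0.0026 toolz [ 0.  0. -1.] F [-1.08  0.22  0.89] w 0.0
t 25.13 tray [-40.21 -25.81  15.31] yaw -0.0026 toolz [ 0.e+00  1.e-04 -1.e+00] F [-2.3  -0.76  0.85] w 0.3
```

```bash

python3 -m creep '[[0,0.1,0,0,0,0],[0,0.2,0,0,0,0]]' >/dev/null && python3 ok.py &&
python3 -m creep '[[0,0.1,0,0,0,0],[0,0.2,0,0,0,0]]' >/dev/null && python3 ok.py &&
python3 -m creep '[[0,0.1,0,0,0,0],[0,0.2,0,0,0,0]]' >/dev/null && python3 ok.py &&
python3 -m creep '[[0,0.1,0,0,0,0],[0,0.2,0,0,0,0]]' >/dev/null && python3 ok.py &&
python3 -m creep '[[0,0.1,0,0,0,0],[0,0.2,0,0,0,0]]' >/dev/null && python3 ok.py &&
python3 -m creep '[[0,0.1,0,0,0,0],[0,0.2,0,0,0,0]]' >/dev/null && python3 ok.py &&
python3 -m creep '[[0,0.1,0,0,0,0],[0,0.2,0,0,0,0]]' >/dev/null && python3 ok.py &&
python3 -m creep '[[0,0.1,0,0,0,0],[0,0.2,0,0,0,0]]' >/dev/null && python3 ok.py &&
python3 -m creep '[[0,0.1,0,0,0,0],[0,0.2,0,0,0,0]]' >/dev/null && python3 ok.py &&
python3 -m creep '[[0,0.1,0,0,0,0],[0,0.2,0,0,0,0]]' >/dev/null && python3 ok.py &&
python3 -m creep '[[0,0.1,0,0,0,0],[0,0.2,0,0,0,0]]' >/dev/null && python3 ok.py &&
python3 -m creep '[[0,0.1,0,0,0,0],[0,0.2,0,0,0,0]]' >/dev/null && python3 ok.py
```

```text
t 25.30 tray [-38.22 -25.84  15.32] yaw -0.0026 toolz [ 0.  0. -1.] F [-1.52  0.58  1.67] w 0.3
t 25.47 tray [-36.22 -25.84  15.3 ] yaw -0.0026 toolz [-0.  0. -1.] F [-1.04  0.02 -0.19] w -0.1
t 25.63 tray [-34.25 -25.85  15.31] yaw -0.0027 toolz [-0.  0. -1.] F [-2.12 -0.32  0.78] w 0.1
t 25.80 tray [-32.2  -25.83  15.32] yaw -0.0026 toolz [ 0.  0. -1.] F [-2.35  0.41  0.73] w 0.2
t 25.97 tray [-30.45 -25.84  15.26] yaw -0.0026 toolz [-5.e-04  1.e-04 -1.e+00] F [-5.3  -0.99  3.5 ] w -0.3
t 26.13 tray [-30.3  -25.84  15.13] yaw -0.0029 toolz [-3.7e-03  7.0e-04 -1.0e+00] F [-11.73   1.38  11.31] w -0.0
```

The right stop is met at TCP x ≈ -30.3. Now I'll press to about 15 N, relieving the downward load.

```bash
python3 -m creep '[[0,0.1,0,0,0,0],[0,0.1,0,0,0,0],[0,0.1,0,0,0,0],[0,0.1,0,0,0,0]]' >/dev/null; python3 st.py
python3 -m creep '[[0,0.1,0,0,0,0],[0,0.1,0,0,0,0],[0,0.1,0,0,0,0],[0,0.1,0,0,0,0]]' >/dev/null; python3 st.py
python3 -m creep '[[0,0.05,-0.05,0,0,0],[0,0.05,-0.1,0,0,0],[0,0.05,-0.1,0,0,0],[0,0.05,-0.1,0,0,0]]' >/dev/null; python3 st.py
```

```text
t 26.47 tray [-30.27 -25.86  15.07] yaw -0.0032 toolz [-0.0051  0.001  -1.    ] F [-11.85   0.23  10.22] w 0.0
t 26.80 tray [-30.16 -25.88  14.92] yaw -0.0033 toolz [-0.0067  0.0012 -1.    ] F [-14.74   0.88  11.79] w 0.1
t 27.13 tray [-29.97 -25.85  15.13] yaw -0.0032 toolz [-7.5e-03  9.0e-04 -1.0e+00] F [-13.     0.4    3.18] w -0.2
```

```bash
python3 -m creep '[[0,0.1,0,0,0,0],[0,0.1,0,0,0,0],[0,0.1,0,0,0,0],[0,0.1,0,0,0,0],[0,0.1,0,0,0,0]]' >/dev/null; python3 st.py
python3 -m creep '[[0,0,0,0,0,0],[0,0,0,0,0,0],[0,-0.4,0,0,0,0],[0,-0.9,0,0,0,0],[0,-2.2,0,0,0,0]]' >/dev/null; python3 st.py
python3 -m creep '[[0,-2,-2,0,0,0],[0,-4,-5,0,0,0],[0,-8,-8,0,0,0],[0,-12,-10,0,0,0],[0,-15,-12,0,0,0]]' >/dev/null
python3 -m creep '[[0,-2,-2,0,0,0],[0,-2,-2,0,0,0],[0,-2,-2,0,0,0],[0,-2,-2,0,0,0]]' >/dev/null; python3 st.py
python3 - <<'E'
from h import *
t=grab_frame('top'); c=cv2.resize(t['color'][100:250,270:420],(400,400),interpolation=cv2.INTER_CUBIC)
f=grab_frame('side'); d=cv2.resize(f['color'][175:295,265:485],(733,400),interpolation=cv2.INTER_CUBIC)
cv2.imwrite('pics/end.png',cv2.resize(np.hstack([c,d]),(800,282))[:,:,::-1])
# shoulder line / grip outline in tray frame (frame offset -2.7 in y), top view, z=30
T=R.from_euler('z',-1.86,degrees=True).as_matrix()[:2,:2]
g=cv2.cvtColor(t['color'],cv2.COLOR_RGB2GRAY); m=(g<175).astype(np.uint8); n,l,s,_=cv2.connectedComponentsWithStats(m)
for i in range(1,n):
    if 60<s[i,4]<400 and 320<s[i,0]<370 and 130<s[i,1]<230:
        ys,xs=np.where(l==i); p=(plane(t,np.c_[xs,ys].astype(float),29)[:,:2]-[598.4,-55.7])@T
        mu=p.mean(0); u=np.linalg.svd(p-mu,full_matrices=False)[2][0]; print(s[i],mu.round(1),'slope',(u[1]/u[0]).round(3),p[:,0].min().round(1),p[:,0].max().round(1))
E
```

```text
t 27.55 tray [-29.89 -25.87  15.1 ] yaw -0.0034 toolz [-0.0091  0.0012 -1.    ] F [-15.44   0.23   6.1 ] w -0.2
t 27.97 tray [-44.62 -25.82  16.7 ] yaw -0.0020 toolz [ 3.7e-03 -6.0e-04 -1.0e+00] F [ 1.44 -0.35  0.37] w -0.0
t 28.72 tray [-210.54  -25.06  153.63] yaw -0.0019 toolz [ 2.9e-03  4.0e-04 -1.0e+00] F [ 0.12  0.66 -0.02] w -0.1
[330 139  28   8 133] [89.9  0.7] slope -39.22 77.7 97.8
[333 151   8  32 212] [19.3 19.1] slope -0.009 -26.7 63.1
[347 152   7  31 208] [ 17.3 -20. ] slope 0.009 -25.8 61.1
```

View pics/end.png

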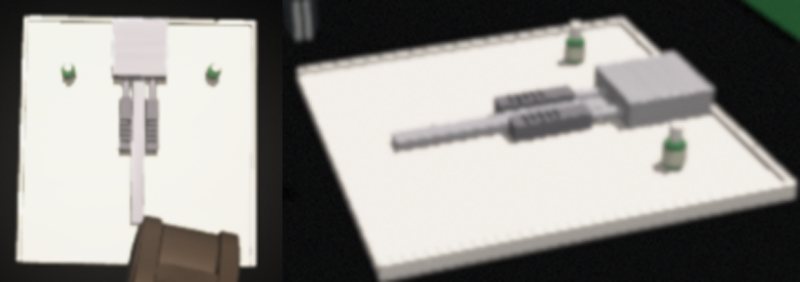

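Both rods lie flat along the rib with their shafts in the eyelets: grips at y = +19 and -20 mm, slopes under 0.01, noses about 38 mm through. The vials stand where they were and the arm is clear, so I'll hand in.

```bash
python3 -c "
from station import close_job; print(close_job())"
```

```text
the job is handed in; nothing more can be done
None
```

I slid the left rod, then the right, along the rib and through its eyelet to what felt like its stop, pressed each with about 15 N (17 N at most), and handed the job in at about 29 s; no verdict came back, and both stops came at nearly the same depth (about 40 mm).

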